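Reset the bench cut-out under its push-latch cover

TASK

The bench's cut-out has tripped. Press the cover of the grey cut-out box and let go so that it pops fully open, then press the reset button under it all the way down and let it come up, and finally push the cover shut and press it until it latches flush. Nothing needs gripping; leave the jar, the soldering bit, the feeler gauge and the toy drum where they stand.

Things in the scene. Friction and masses are not known exactly. Their poses are not given: they have to be found in the camera images.
- reset_box: Grey cut-out box, fixed to the bench, 150 x 110 x 75 mm (x, y, z). Origin: centre of its underside on the bench; x points from its front to its hinge side (at yaw 0 away from the robot), z up. Its open top (rim at z = 75) is filled by the cover, inset flush within x = -58..62, y = -44..44 mm. Behind it (x over 75) the bench is free, so a finger can come down behind the open cover.
- cover_press (a point): Press mark, a small disc outline on the cover's outer face, on its middle line, 98 mm from the hinge, 22 mm from the free edge; moves with the cover. Latched: x = -36, y = 0, z = 75 mm of the box. To pop or relatch, press it about 9 mm below flush (4 N moves it, press up to 10 to 15 N at the stop), then let go. Relatched it comes back to flush and stays; one more press would pop it again.
- cover_hinge (a point): Middle of the cover's hinge line, at x = 62, y = 0, z = 72.5 mm of the box; it runs along the box's y. Frame turns with the cover. To close, go behind the open cover, push its back (outer face) over to the front and down about this line (under 5 N at 98 mm from it; the spring swings it open again if let go early), then press the mark.
- cover (a joint): Angle (rad) of the aluminium cover, a plate 120 (hinge to free front edge) x 88 x 5 mm. 0 = latched, flush; 1.75 = fully open, a little past upright, free edge about 190 mm above the bench. Push-push latch: from 0, press to the firm stop at -0.088 (at least -0.08) and let go, and a spring swings it open in about 1.5 s: move the finger up and to the front, out of its way.
- reset_button_top (a point): Centre of the top of the round black reset button (28 mm across, in a 44 mm housing), which points up, under the cover: at x = -10, y = 0, z = 58 mm of the box, 17 mm below the rim.
- reset_button (a joint): Reset button travel (m): 0 = up, 0.006 = fully down (about 5 N); it springs back up.
- marble_jar: Glass jar of marbles with a metal lid, 66 mm across, 92 mm high, loose, beside the box. Origin: centre of its underside. A bystander.
- solder_bit: Copper soldering bit, 95 mm long, 18 mm square, lying loose beside the box. Origin: under its middle; x along it. A bystander.
- feeler_fan: Steel feeler gauge, fanned, about 105 mm long, 60 mm wide, 10 mm high, lying loose beside the box. Origin: under its pivot; x towards the leaves. A bystander.
- toy_drum: Small tin toy drum, 60 mm across, 47 mm high, standing loose beside the box. Origin: centre of its underside. A bystander.
- latch_block (a point): Lower end of the black latch block, 14 x 28 mm, that hangs 34 mm under the cover, centred 105 mm from the hinge; when the cover stands open it points to the front, about 165 to 190 mm above the bench, reaching 15 mm in front of the hinge line: keep the gripper in front of it when pressing the button.
Mind the look-alikes: they are no part of the job. Of the things that look like the reset_box, take the one that is nearest to the robot's base at the start.

How it is judged:
By the outcome, as a careful person would: the job done as asked, in the order asked, and still so for the second after the job is handed in, with the robot touching nothing.
It also fails if it takes over 58 s, if anything falls off the work surface, if the arm or the gripper's body presses on something with over 40 N, if the wrist force passes 120 N, or if a joint passes its speed limit or range.

ROBOT

A 6-joint arm with a two-finger parallel gripper is mounted at the origin on the work surface. World frame = base frame: x ahead of the robot, y to its left, z up, the work surface at z = 0. Lengths are in m, angles in rad, forces in N, time in s.
With the tool pointing down it reaches from about 0.4 to 0.825 m from the base axis. Payload 7 kg.
Tool frame: the origin (TCP) lies at the very end of the fingers, on their centre line; the grasp point (between the pads) lies 19 mm behind it; z points along the fingers, y is the direction in which the jaws open and shut (so a half turn about z gives the same grasp; the last joint's range is limited). The gripper opens to 88 mm and grips with 3 to 60 N. Pads are 19 mm wide; open, the fingers measure 130 mm over their backs; the gripper's body (78 mm by 193 mm) begins 47 mm behind the grasp point.
Start: joints at [1.479, 0.359, 0.012, 0, -1.224, -0.288], TCP at [0.25, 0.627, 0.198] pointing down, gripper open.
Joint ranges: [-3.07, 3.07], [-1.43, 2.12], [-1.02, 1.25], [-3.03, 1.67], [-3.05, -0], [-3.03, 3.03]. Speed limits (rad/s): [2.39, 2.39, 3.01, 3.14, 3.14, 3.14].

INTERFACE

Orientations are given as [roll, pitch, yaw] about the fixed x, y, z axes, in that order (R = Rz(yaw) Ry(pitch) Rx(roll)).
In Python, from station import arm, eyes, job, outline_of gives the robot as it stands.
- The arm moves only by the tool apply_moves, never from a script. Its argument "moves" is a list of rows, each a list of 5 numbers: the opening, from -1 (shut) to 1 (fully open), then the shift along the tool's x, y, z in m, then the turn about the tool's z in rad. A call has 1 to 12 rows; each row shifts and turns the commanded pose from where the row before left it, along the tool's axes as they then stand; what a row does not reach is not made up. A row lasts 1/12 s, in which the tool goes at most 41.7 mm and 7.16 degrees, less where a joint would pass 70% of its speed; a pose out of reach is approached as far as the arm can. A call with a gripper value outside its range is refused whole. The fingers move at their own pace and stop on an object; "newtons" is the grip in N (left out, the last holds). Time passes only in rows, so rows that do not move let the fingers close. It gives the time, the measured TCP pose, the force and the opening at its end, in the units of the state.
- arm.get_state(): the state, without advancing time (a new reading comes with each control period).
- eyes.grab_frame(name): name is "side" or "top"; returns a dict with "color" (420x560x3 uint8, red, green, blue), "z_map" (420x560 float32, m along the optical axis (not along the pixel's ray), 0 where there is no reading), "camera_matrix" (3x3 intrinsics, pixels), "k1" (the pictures are not rectified: a ray, as slopes to the right and down, at radius r is drawn at 1 + k1 r^2 times it, then the intrinsics apply), "extrinsics" (4x4, takes a point from camera to world coordinates). Camera axes: x right, y up, looking along -z (the intrinsics and any distortion apply to the point x, -y, -z); pixel columns grow to the right and rows downward; lengths in m; the calibration is good to about 2 mm. A picture is of the moment at which its call begins.
- job.job_done(): hands the job in, once; it reports no verdict.
Trained networks look in a picture, given as the dict that the camera call returned (one of the last four; its "shot" number tells which), for a name from the list of things; names that differ only in an ending like _2 or _b are one class to them, and where a whole thing is asked for, a point or a joint stands for the part that bears it (a point fixed in the world has none). Each returns a list of dicts, best first, with "score" (0 to 1); they miss things now and then, are a little off and sometimes report something else, mostly with a low value. They report only what shows in the picture. A call takes as long as a camera call. They do not tell look-alikes from the thing itself.
- outline_of(label, picture): "region" (420x560 bool, what is visible of it) and "extent" ([left, top, right, bottom] in pixels, round what is visible of it).
The state is a dict: "t": time; "q": joint angles; "qd": joint speeds; "joint_efforts": joint torques, N m; "eef_pos": TCP position; "ee_rot": TCP orientation; "force": force on the tool from outside, world axes, zero at the start; "moment": the same for the moment, N m; "width": finger opening in m.
Only numpy, scipy, OpenCV 4.12 (cv2) and the standard library are available. Lean on these libraries where they do the work, as an engineer would, in place of code of your own. Each camera call takes 0.05 s, during which the arm holds its last target.

## Working session

There is one attempt and no reset: what is moved stays moved. The work goes in short steps, Python scripts to look and compute and a tool call to move; the robot and the scene stay as the last step left them, time stands still between calls to the robot, and variables do not carry over. Pictures are saved under pics/ and viewed, and the job is handed in when it is done.

Besides the shell and the picture viewer there is one more tool, called after "Emit:" in YAML: its name, and indented under it one key for each argument. apply_moves: Moves the arm, as the interface text tells. Its arguments: {"type":"object","properties":{"moves":{"type":"array","items":{"type":"array","items":{"type":"number"}}},"newtons":{"type":"number"}},"required":["moves"]}

```bash
mkdir -p pics; ls; cat > h.py <<'E'
import numpy as np, cv2
from station import arm, eyes, job, outline_of
def px2w(f,u,v,z=None):
    K=f["camera_matrix"];k1=f["k1"];T=f["extrinsics"]
    if z is None: z=f["z_map"][int(round(v)),int(round(u))]
    xd=(u-K[0,2])/K[0,0]; yd=(v-K[1,2])/K[1,1]
    rd=np.hypot(xd,yd); r=rd
    for _ in range(20): r=rd/(1+k1*r*r)
    s=r/rd if rd>0 else 1
    return (T@np.array([xd*s*z,-yd*s*z,-z,1]))[:3]
def w2px(f,p):
    K=f["camera_matrix"];k1=f["k1"];T=f["extrinsics"]
    c=np.linalg.inv(T)@np.append(p,1); x=c[0]/-c[2]; y=-c[1]/-c[2]
    s=1+k1*(x*x+y*y)
    return K[0,0]*x*s+K[0,2],K[1,1]*y*s+K[1,2]
def cloud(f):
    K=f["camera_matrix"];k1=f["k1"];T=f["extrinsics"];Z=f["z_map"]
    v,u=np.mgrid[:420,:560]
    xd=(u-K[0,2])/K[0,0]; yd=(v-K[1,2])/K[1,1]; rd=np.hypot(xd,yd); r=rd.copy()
    for _ in range(20): r=rd/(1+k1*r*r)
    s=np.where(rd>0,r/np.maximum(rd,1e-9),1)
    P=np.stack([xd*s*Z,-yd*s*Z,-Z,np.ones_like(Z)],-1)@T.T
    P=P[...,:3]; P[Z==0]=np.nan
    return P
E
python3 - <<'E'
from h import *
for n in("top","side"):
    f=eyes.grab_frame(n); cv2.imwrite(f"pics/{n}0.png",f["color"][...,::-1])
    np.save(f"pics/{n}0.npy",cloud(f))
    print(n,f["k1"],f["camera_matrix"].tolist(),np.round(f["extrinsics"],3).tolist())
    P=cloud(f)
    for l in("reset_box","cover_press","cover","marble_jar","solder_bit","feeler_fan","toy_drum"):
        for d in outline_of(l,f):
            m=d["region"]; q=P[m]; q=q[~np.isnan(q[:,0])]
            print(l,round(d["score"],2),d["extent"],np.round(np.median(q,0),3) if len(q) else None, m.sum())
print(arm.get_state())
E
```

```text
pics
top -0.06659769332140239 [[457.4458342145615, 0.0, 277.9851063488255], [0.0, 457.4458342145615, 212.17141552882603], [0.0, 0.0, 1.0]] [[-0.006, 0.997, -0.074, 0.504], [-1.0, -0.007, -0.006, 0.12], [-0.006, 0.074, 0.997, 1.189], [0.0, 0.0, 0.0, 1.0]]
reset_box 0.89 [113.6, 245.9, 169.5, 323.0] [0.399 0.469 0.074] 3441
reset_box 0.89 [391.6, 178.5, 450.9, 247.7] [ 0.585 -0.221  0.074] 3166
reset_box 0.84 [255.5, 211.4, 308.0, 275.7] [0.511 0.119 0.074] 2738
reset_box 0.62 [236.1, 101.1, 293.8, 174.0] [0.773 0.155 0.074] 2787
cover_press 0.95 [243.0, 108.4, 289.2, 160.1] [0.779 0.157 0.075] 1641
cover_press 0.94 [260.8, 217.3, 302.5, 270.7] [0.513 0.119 0.075] 1731
cover_press 0.78 [405.2, 186.1, 439.8, 239.8] [ 0.587 -0.23   0.074] 1758
cover_press 0.77 [118.4, 264.3, 153.6, 322.0] [0.399 0.475 0.075] 1852
cover 0.95 [243.6, 108.6, 292.6, 161.9] [0.779 0.157 0.075] 1669
cover 0.76 [112.9, 262.7, 156.1, 315.0] [0.399 0.476 0.075] 1819
cover 0.74 [406.6, 186.3, 441.8, 235.7] [ 0.587 -0.231  0.074] 1653
cover 0.64 [259.4, 216.7, 300.4, 273.2] [0.511 0.119 0.075] 1789
marble_jar 0.57 
[... 1700 characters left out ...]
_drum 0.81 [206.0, 169.7, 232.7, 197.2] [0.551 0.283 0.044] 670
{'t': 0.8, 'q': array([ 1.47909945e+00,  3.58557444e-01,  1.19578659e-02,  3.67694629e-06,
       -1.22410436e+00, -2.88068458e-01]), 'qd': array([-0.00203341,  0.00182524, -0.00087542, -0.0007226 , -0.00036076,
        0.00081338]), 'joint_efforts': array([-2.64310438e-04, -5.82292557e+01,  2.93273646e+01,  7.00172782e+00,
        1.25310640e-02, -2.18794906e-05]), 'eef_pos': array([0.2502573 , 0.62690285, 0.19821468]), 'ee_rot': array([-3.14150309e+00,  2.29328058e-05, -3.79764088e-01]), 'force': array([-0.1517892 ,  0.75952008, -0.06273742]), 'moment': array([0.03910573, 0.01408708, 0.0232121 ]), 'width': 0.08725727760774411}
```

```bash
python3 - <<'E'
from h import *
a=cv2.imread("pics/top0.png"); b=cv2.imread("pics/side0.png")
cv2.imwrite("pics/topz.png",cv2.resize(a[170:320,200:400],None,fx=4,fy=4,interpolation=cv2.INTER_CUBIC))
cv2.imwrite("pics/sidez.png",cv2.resize(b[160:310,160:360],None,fx=4,fy=4,interpolation=cv2.INTER_CUBIC))
E
```

```text
(no output)
```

View pics/top0.png

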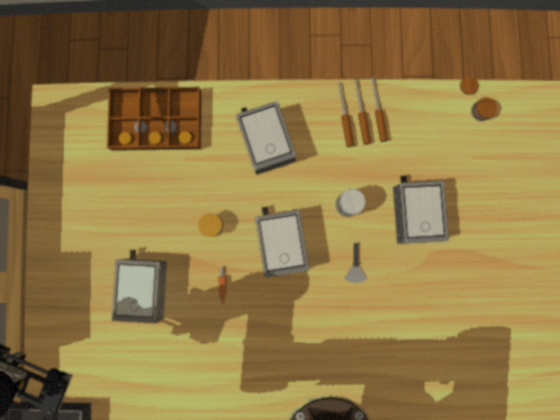

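```bash
sleep 0
```

```text
(no output)
```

View pics/side0.png

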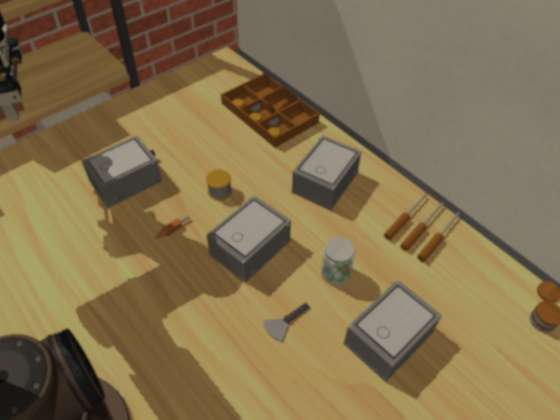

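```bash
python3 - <<'E'
from h import *
import numpy as np
for n in("top","side"):
    P=np.load(f"pics/{n}0.npy")
    d=np.hypot(P[...,0]-0.511,P[...,1]-0.119)
    m=(P[...,2]>0.066)&(P[...,2]<0.09)&(d<0.11)
    mm=cv2.morphologyEx(m.astype(np.uint8),cv2.MORPH_OPEN,np.ones((7,7)))>0
    q=P[mm]
    (c,s,a)=cv2.minAreaRect((q[:,:2]*1000).astype(np.float32)); print(n,c,s,a,np.median(q[:,2]),m.sum(),mm.sum())
f=eyes.grab_frame("top")
for p in [(284.5,258)]: print(px2w(f,*p))
f2=eyes.grab_frame("side")
print(px2w(f2,237,237.5))
E
```

```text
top (512.18896484375, 119.31468200683594) (119.69153594970703, 87.93836975097656) 8.88212776184082 0.07500550941559725 2545 1730
side (516.944091796875, 121.60537719726562) (134.17079162597656, 103.43824768066406) 9.621965408325195 0.07420065857681202 2924 2112
[0.4747782  0.11107508 0.07411144]
[0.4743904  0.10842128 0.0751036 ]
```

View pics/topz.png

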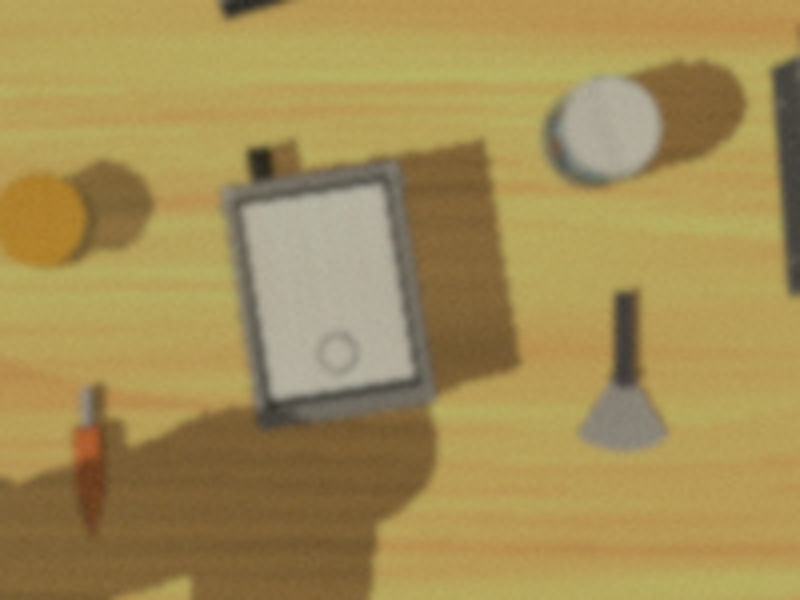

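View pics/sidez.png

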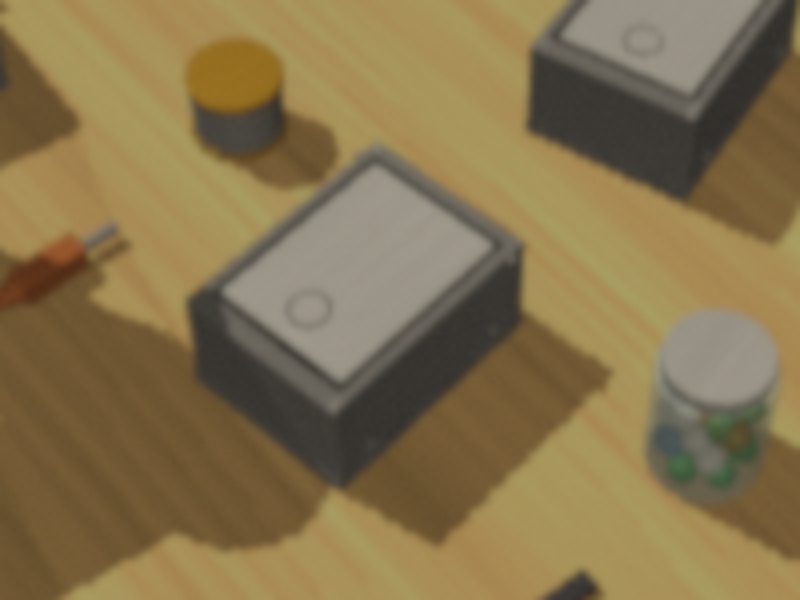

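```bash
cat >> h.py <<'E'
YAW=0.155; BO=np.array([0.5102,0.1180])
def box2w(x,y,z): 
    c,s=np.cos(YAW),np.sin(YAW); return np.array([BO[0]+c*x-s*y,BO[1]+s*x+c*y,z])
def rel(bx,by,z,turn=0):
    """tool-axes shift from the measured pose to the box point (turn first)"""
    s=arm.get_state(); from scipy.spatial.transform import Rotation as R
    M=R.from_euler('xyz',s["ee_rot"]).as_matrix()@R.from_euler('z',turn).as_matrix()
    return M.T@(box2w(bx,by,z)-s["eef_pos"])
def st():
    s=arm.get_state(); c,n=np.cos(YAW),np.sin(YAW); d=s["eef_pos"][:2]-BO
    print("t",round(s["t"],2),"pos",s["eef_pos"].round(4),"rot",s["ee_rot"].round(3),"box",np.round([c*d[0]+n*d[1],-n*d[0]+c*d[1]],4),"F",s["force"].round(2),"w",round(s["width"],4))
E
python3 - <<'E'
from h import *
print(box2w(-.036,0,.075))
print(rel(-.036,0,.110,-.535))
P=np.load("pics/top0.npy"); print(P[206:216,262:270,:].reshape(-1,3)[::7].round(3))
E
```

```text
[0.47463158 0.11244232 0.075     ]
[0.14217429 0.54293076 0.08818062]
[[ 0.609  0.168 -0.002]
 [ 0.608  0.15  -0.001]
 [ 0.606  0.153 -0.002]
 [ 0.603  0.155 -0.004]
 [ 0.598  0.157  0.026]
 [ 0.595  0.159  0.03 ]
 [ 0.593  0.162  0.028]
 [ 0.591  0.165  0.028]
 [ 0.588  0.167  0.027]
 [ 0.59   0.15  -0.001]
 [ 0.587  0.153 -0.003]
 [ 0.58   0.153  0.073]]
```

Emit:
apply_moves:
  moves:
    - [-1,0,0,0,-0.107]
    - [-1,0,0,0,-0.107]
    - [-1,0,0,0,-0.107]
    - [-1,0,0,0,-0.107]
    - [-1,0,0,0,-0.107]
  newtons: 20

```text
t: 1.32
eef_pos: [0.2503, 0.6269, 0.1982]
ee_rot: [-3.142, -0.0, 0.16]
force: [-0.2, 0.1, 0.0]
width: 0.0594
```

Emit:
apply_moves:
  moves:
    - [-1,0.01,0.038,0,0]
    - [-1,0.01,0.038,0,0]
    - [-1,0.01,0.038,0,0]
    - [-1,0.01,0.038,0,0]
    - [-1,0.01,0.038,0,0]
    - [-1,0.01,0.038,0,0]
    - [-1,0.01,0.038,0,0]
    - [-1,0.01,0.038,0,0]
    - [-1,0.01,0.038,0,0]
    - [-1,0.01,0.038,0,0]
    - [-1,0.01,0.038,0,0]
    - [-1,0.01,0.038,0,0]

```text
t: 2.32
eef_pos: [0.4397, 0.1932, 0.1987]
ee_rot: [-3.141, -0.001, 0.156]
force: [1.0, 0.0, -0.0]
width: 0.0003
```

```bash
python3 - <<'E'
from h import *
st(); print(rel(-.036,0,.085))
E
```

```text
t 2.32 pos [0.4397 0.1932 0.1987] rot [-3.141e+00 -1.000e-03  1.560e-01] box [-0.0581  0.0851] F [ 1.04  0.04 -0.05] w 0.0003
[0.02189934 0.08522787 0.11363226]
```

Emit:
apply_moves:
  moves:
    - [-1,0.0073,0.0284,0.005,0]
    - [-1,0.0073,0.0284,0.02,0]
    - [-1,0.0073,0.0284,0.03,0]
    - [-1,0,0,0.03,0]
    - [-1,0,0,0.023,0]
    - [-1,0,0,0,0]
    - [-1,0,0,0,0]
    - [-1,0,0,0,0]

```text
t: 2.98
eef_pos: [0.475, 0.115, 0.0918]
ee_rot: [-3.141, -0.002, 0.156]
force: [0.9, -0.3, 0.5]
width: 0.0002
```

```bash
python3 - <<'E'
from h import *
st(); print(rel(-.036,0,.080))
for n in("top","side"):
    f=eyes.grab_frame(n); cv2.imwrite(f"pics/{n}1.png",f["color"][...,::-1])
b=cv2.imread("pics/side1.png");cv2.imwrite("pics/side1z.png",cv2.resize(b[120:310,140:380],None,fx=3,fy=3,interpolation=cv2.INTER_CUBIC))
E
```

```text
t 2.98 pos [0.475  0.115  0.0918] rot [-3.141e+00 -2.000e-03  1.560e-01] box [-0.0352  0.0024] F [ 0.93 -0.29  0.5 ] w 0.0002
[-0.00078865  0.00243574  0.01182206]
```

View pics/side1z.png

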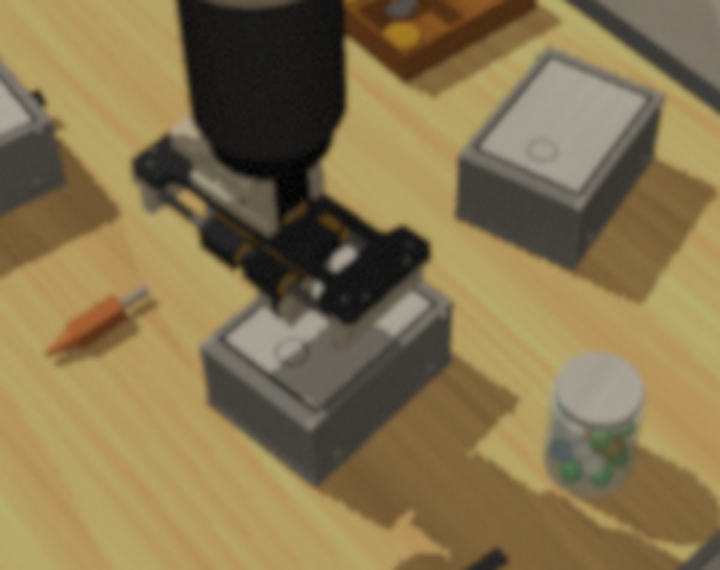

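```bash
python3 - <<'E'
from h import *
f=eyes.grab_frame("side"); st()
s=arm.get_state(); p=s["eef_pos"]
print([((np.array(w2px(f,p+np.array([0,0,dz])))-[140,120])*3).round() for dz in(0,.03,.066,.1)])
for y in(-.02,.02): print(((np.array(w2px(f,p+np.array([-.155*y,y,0])))-[140,120])*3).round())
b=f["color"][...,::-1];cv2.imwrite("pics/side2z.png",cv2.resize(b[180:270,190:310],None,fx=6,fy=6,interpolation=cv2.INTER_CUBIC))
E
```

```text
t 3.13 pos [0.475  0.1153 0.0921] rot [-3.14e+00 -3.00e-03  1.56e-01] box [-0.0352  0.0028] F [0.01 0.08 0.01] w 0.0006
[array([284., 331.]), array([282., 304.]), array([279., 270.]), array([276., 236.])]
[306. 347.]
[264. 316.]
```

View pics/side2z.png

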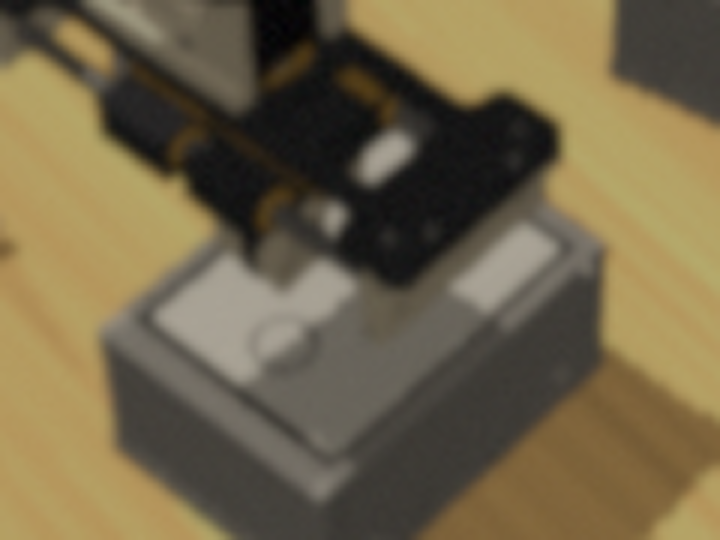

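View pics/top1.png

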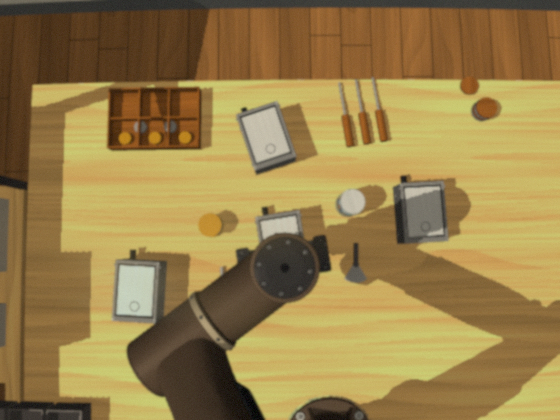

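```bash
python3 - <<'E'
from h import *
f=eyes.grab_frame("side"); st(); P=cloud(f)
c,s=np.cos(YAW),np.sin(YAW)
d=P[...,:2]-BO; B=np.stack([c*d[...,0]+s*d[...,1],-s*d[...,0]+c*d[...,1],P[...,2]],-1)*1000
B=np.nan_to_num(B,nan=-999).round().astype(int)
for v in range(214,248,2):
    print(v,' '.join("%d/%d/%d"%tuple(B[v,u]) for u in range(228,272,4)))
E
```

```text
t 3.18 pos [0.4748 0.1152 0.0918] rot [-3.14e+00 -2.00e-03  1.56e-01] box [-0.0354  0.0027] F [-0.15 -0.2   0.02] w 0.0005
214 -75/-26/206 -72/-34/209 -62/-34/200 -51/-33/189 -26/-18/155 -62/-66/226 -58/-72/228 -54/-78/228 -49/-83/229 -46/-90/230 -40/-94/228
216 -75/-26/200 -73/-35/205 -68/-40/204 -62/-44/203 -26/-18/148 -67/-70/228 -63/-77/231 -56/-80/226 -52/-86/227 -49/-92/230 -42/-96/227
218 -75/-25/193 -72/-33/197 -67/-38/196 -66/-48/204 11/21/76 -69/-72/226 -67/-80/231 -61/-84/228 -57/-90/230 -51/-95/228 -41/-95/219
220 -47/8/134 -73/-33/192 -46/-16/152 -67/-49/200 -64/-56/202 -74/-77/230 -68/-81/227 -63/-86/226 -59/-92/227 -53/-96/225 -39/-93/210
222 -47/9/126 -46/-3/135 -47/-16/147 -35/-14/134 -66/-58/201 -74/-77/224 -71/-84/227 -66/-89/226 -63/-95/228 -54/-97/221 -33/-88/194
224 -22/37/73 -45/-1/125 -48/-16/142 -36/-15/130 0/11/73 -75/-78/219 -75/-87/228 -72/-94/230 -62/-95/222 -51/-94/210 -33/-87/187
226 -28/31/75 -46/-1/120 -46/-14/131 -37/-15/124 -5/6/75 -67/-69/199 -76/-88/223 -72/-95/226 -64/-96/219 -44/-87/192 29/-32/74
228 -32/28/75 -25/22/74 -46/-13/125 -14/9/74 -9/3
[... 430 characters left out ...]
4/73 -41/7/75 -35/0/75 -29/-5/74 -23/-11/73 -18/-18/75 -75/-86/191 -8/-31/76 -1/-36/73 5/-43/73 31/-31/36
238 -50/9/75 -46/2/77 -38/-1/72 -34/-10/76 -28/-16/75 -23/-22/76 -16/-27/73 -13/-36/78 -6/-41/75 -1/-48/76 6/-53/73
240 -54/6/75 -50/-2/78 -44/-8/77 -39/-14/77 -33/-21/77 -26/-25/74 -19/-30/72 -14/-37/73 -9/-44/74 17/-31/36 2/-56/74
242 -56/4/71 -52/-4/76 -47/-11/76 -40/-16/73 -36/-23/75 -30/-30/76 -24/-35/74 -18/-41/73 -11/-46/71 -9/-55/76 -1/-59/72
244 -32/32/14 -56/-8/75 -49/-13/72 -45/-20/75 -38/-25/73 -34/-33/76 -28/-38/74 -22/-44/73 4/-31/35 -11/-56/73 0/-58/64
246 -67/-7/78 -59/-11/75 -54/-17/75 -48/-23/74 -43/-30/75 -37/-36/74 -30/-40/71 -26/-48/75 -22/-55/76 -12/-58/69 -1/-59/58
```

```bash
python3 - <<'E'
from h import *
f=eyes.grab_frame("side"); st(); P=cloud(f)
c,s=np.cos(YAW),np.sin(YAW)
d=P[...,:2]-BO; B=np.stack([c*d[...,0]+s*d[...,1],-s*d[...,0]+c*d[...,1],P[...,2]],-1)*1000
m=(B[...,2]>85)&(B[...,2]<170)&(abs(B[...,0]+36)<25)&(abs(B[...,1])<60)
q=B[m]; print(len(q)); 
vv,uu=np.nonzero(m); print(uu.min(),uu.max(),vv.min(),vv.max())
for z in range(90,170,8):
    k=q[(q[:,2]>=z)&(q[:,2]<z+8)]
    if len(k): print(z,len(k),k.min(0).round(),k.max(0).round())
for bx in(-46,-26):
  for by in(-21,0,21): print(bx,by,np.round(w2px(f,box2w(bx/1e3,by/1e3+.0027,.092)),1), np.round(w2px(f,box2w(bx/1e3,by/1e3+.0027,.12)),1))
b=f["color"][...,::-1].copy();b[m]=(0,0,255)
cv2.imwrite("pics/side3z.png",cv2.resize(b[180:270,190:310],None,fx=6,fy=6,interpolation=cv2.INTER_NEAREST))
E
```

```text
t 3.23 pos [0.4746 0.1151 0.0916] rot [-3.141e+00 -2.000e-03  1.560e-01] box [-0.0356  0.0026] F [0.3  0.17 0.1 ] w 0.0007
113
225 244 215 228
114 3 [-45.  -1. 120.] [-45.   5. 121.]
122 36 [-49. -16. 123.] [-30.  17. 130.]
130 34 [-49. -18. 130.] [-33.  15. 138.]
138 20 [-49. -18. 138.] [-37.  13. 146.]
146 13 [-47. -20. 146.] [-26. -11. 154.]
154 7 [-48. -20. 154.] [-28. -14. 160.]
-46 -21 [238.6 239. ] [237.9 230.7]
-46 0 [231.2 233.6] [230.4 225.2]
-46 21 [224.  228.2] [223.1 219.8]
-26 -21 [245.3 233.2] [244.8 224.8]
-26 0 [237.9 227.8] [237.3 219.4]
-26 21 [230.7 222.6] [229.9 214.1]
```

View pics/side3z.png

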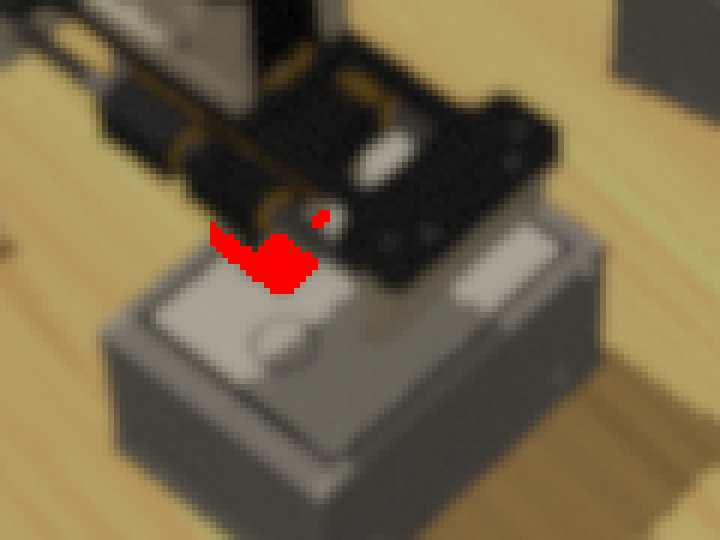

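Emit:
apply_moves:
  moves:
    - [-1,0,0.0025,0.005,0]
    - [-1,0,0,0.005,0]
    - [-1,0,0,0.003,0]
    - [-1,0,0,0,0]
    - [-1,0,0,0,0]

```text
t: 3.65
eef_pos: [0.4742, 0.1116, 0.077]
ee_rot: [3.141, 0.001, 0.155]
force: [0.9, -0.4, 0.3]
width: 0.0004
```

```bash
python3 - <<'E'
from h import *
f=eyes.grab_frame("side"); st(); P=cloud(f)
c,s=np.cos(YAW),np.sin(YAW)
d=P[...,:2]-BO; B=np.stack([c*d[...,0]+s*d[...,1],-s*d[...,0]+c*d[...,1],P[...,2]],-1)*1000
m=(B[...,2]>85)&(B[...,2]<170)&(abs(B[...,0]+36)<25)&(abs(B[...,1])<60)
q=B[m]; print(len(q)); 
for z in range(80,170,8):
    k=q[(q[:,2]>=z)&(q[:,2]<z+8)]
    if len(k): print(z,len(k),k.min(0).round(),k.max(0).round())
b=f["color"][...,::-1].copy()
cv2.imwrite("pics/side4z.png",cv2.resize(b[180:270,190:310],None,fx=6,fy=6,interpolation=cv2.INTER_CUBIC))
E
```

```text
t 3.7 pos [0.4744 0.1118 0.0772] rot [3.141 0.    0.155] box [-0.0364 -0.0006] F [-0.07 -0.42  0.16] w 0.0005
109
104 18 [-48. -19. 105.] [-32.  12. 112.]
112 40 [-50. -21. 112.] [-32.  10. 120.]
120 21 [-50. -20. 120.] [-26.  13. 127.]
128 13 [-49. -21. 128.] [-28. -12. 135.]
136 9 [-50. -24. 137.] [-29. -17. 144.]
144 1 [-50. -24. 147.] [-50. -24. 147.]
160 6 [-50. -38. 167.] [-27. -36. 168.]
168 1 [-46. -37. 170.] [-46. -37. 170.]
```

View pics/side4z.png

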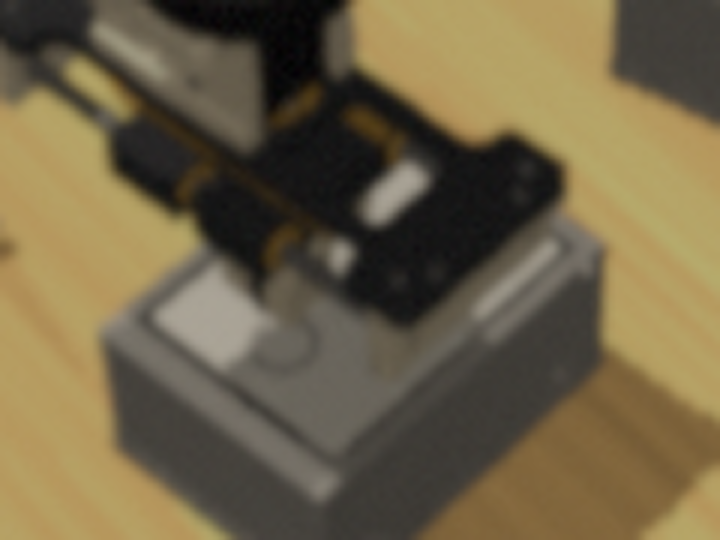

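Emit:
apply_moves:
  moves:
    - [-1,0,0,0.003,0]
    - [-1,0,0,0.003,0]
    - [-1,0,0,0.002,0]
    - [-1,0,0,0,0]

```text
t: 4.03
eef_pos: [0.4741, 0.1116, 0.0688]
ee_rot: [3.141, 0.001, 0.155]
force: [0.8, 0.4, 0.6]
width: 0.0002
```

Emit:
apply_moves:
  moves:
    - [-1,0,0,0.004,0]
    - [-1,0,0,0.004,0]
    - [-1,0,0,0.004,0]
    - [-1,0,0,0.003,0]
    - [-1,0,0,0,0]

```text
t: 4.45
eef_pos: [0.474, 0.1116, 0.0535]
ee_rot: [3.141, 0.001, 0.155]
force: [0.1, 0.9, -0.7]
width: 0.0002
```

```bash
python3 - <<'E'
from h import *
f=eyes.grab_frame("side"); st(); P=cloud(f)
c,s=np.cos(YAW),np.sin(YAW)
d=P[...,:2]-BO; B=np.stack([c*d[...,0]+s*d[...,1],-s*d[...,0]+c*d[...,1],P[...,2]],-1)*1000
m=(B[...,2]>80)&(B[...,2]<170)&(abs(B[...,0]+36)<25)&(abs(B[...,1])<60)
q=B[m]; print(len(q)); 
for z in range(80,170,8):
    k=q[(q[:,2]>=z)&(q[:,2]<z+8)]
    if len(k): print(z,len(k),k.min(0).round(),k.max(0).round())
b=f["color"][...,::-1].copy()
cv2.imwrite("pics/side5z.png",cv2.resize(b[180:270,190:310],None,fx=6,fy=6,interpolation=cv2.INTER_CUBIC))
E
```

```text
t 4.5 pos [0.4741 0.1116 0.0539] rot [3.141e+00 1.000e-03 1.550e-01] box [-0.0366 -0.0007] F [-1.27  1.31  0.78] w 0.0004
233
80 17 [-49. -20.  81.] [-32.  13.  88.]
88 38 [-50. -20.  88.] [-36.  11.  96.]
96 18 [-50. -20.  96.] [-28.  11. 103.]
104 14 [-50. -21. 105.] [-28. -15. 112.]
112 6 [-50. -24. 115.] [-33. -18. 119.]
144 14 [-53. -38. 144.] [-11. -35. 152.]
152 37 [-59. -45. 152.] [-12.   2. 160.]
160 54 [-61. -54. 160.] [-11.  24. 168.]
168 35 [-60. -40. 168.] [-12.  25. 170.]
```

View pics/side5z.png

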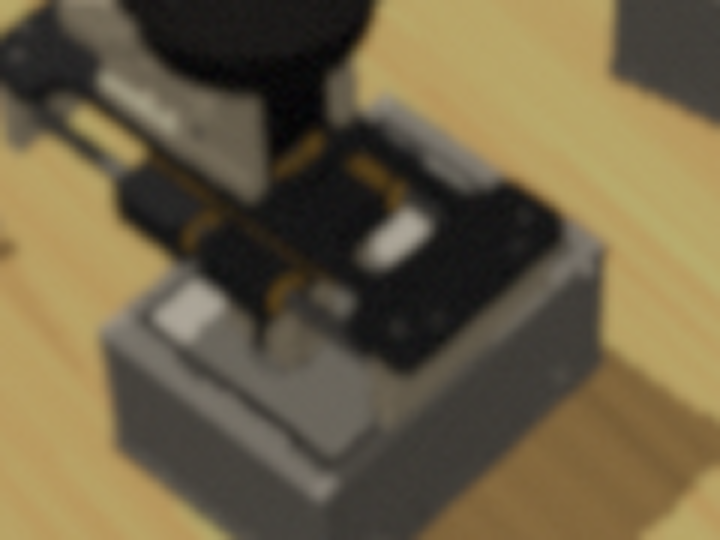

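Emit:
apply_moves:
  moves:
    - [-1,0,0,0.003,0]
    - [-1,0,0,0.003,0]
    - [-1,0,0,0.002,0]
    - [-1,0,0,0,0]
    - [-1,0,0,0,0]

```text
t: 4.92
eef_pos: [0.4745, 0.1119, 0.0465]
ee_rot: [3.142, -0.0, 0.155]
force: [-1.0, -0.8, 3.5]
width: 0.0006
```

Emit:
apply_moves:
  moves:
    - [-1,0,0,0.002,0]
    - [-1,0,0,0.002,0]
    - [-1,0,0,0.002,0]
    - [-1,0,0,0,0]

```text
t: 5.25
eef_pos: [0.4746, 0.1119, 0.0401]
ee_rot: [-3.142, -0.0, 0.155]
force: [-0.5, -0.1, 3.6]
width: 0.0004
```

Emit:
apply_moves:
  moves:
    - [-1,0,0,0.001,0]
    - [-1,0,0,0.001,0]
    - [-1,0,0,0.001,0]
    - [-1,0,0,0,0]

```text
t: 5.58
eef_pos: [0.4748, 0.1119, 0.0384]
ee_rot: [3.141, -0.001, 0.156]
force: [-5.0, -1.1, 16.6]
width: 0.0003
```

Emit:
apply_moves:
  moves:
    - [-1,0,0,-0.02,0]
    - [-1,-0.02,0,-0.025,0]
    - [-1,-0.03,0,-0.02,0]
    - [-1,-0.02,0,-0.02,0]
    - [-1,0,0,-0.01,0]
    - [-1,0,0,0,0]
    - [-1,0,0,0,0]
    - [-1,0,0,0,0]
    - [-1,0,0,0,0]
    - [-1,0,0,0,0]
    - [-1,0,0,0,0]
    - [-1,0,0,0,0]

```text
t: 6.58
eef_pos: [0.4052, 0.1008, 0.1318]
ee_rot: [3.141, 0.001, 0.155]
force: [-0.4, 0.7, 0.0]
width: 0.0005
```

Emit:
apply_moves:
  moves:
    - [-1,0,0,0,0]
    - [-1,0,0,0,0]
    - [-1,0,0,0,0]
    - [-1,0,0,0,0]
    - [-1,0,0,0,0]
    - [-1,0,0,0,0]
    - [-1,0,0,0,0]
    - [-1,0,0,0,0]
    - [-1,0,0,0,0]

```text
t: 7.33
eef_pos: [0.4053, 0.101, 0.1324]
ee_rot: [-3.142, -0.0, 0.155]
force: [-0.8, -0.6, 0.3]
width: 0.0004
```

```bash
python3 - <<'E'
from h import *
f=eyes.grab_frame("side"); st()
for l in("cover","reset_button","latch_block"):
    for d in outline_of(l,f):
        P=cloud(f); q=P[d["region"]]; q=q[~np.isnan(q[:,0])]
        r=q[:,:2]-BO; c,s=np.cos(YAW),np.sin(YAW)
        print(l,round(d["score"],2),d["extent"],np.round([np.median(c*r[:,0]+s*r[:,1]),np.median(-s*r[:,0]+c*r[:,1]),np.median(q[:,2]),q[:,2].max()],3))
b=f["color"][...,::-1].copy()
cv2.imwrite("pics/side6z.png",cv2.resize(b[120:300,160:380],None,fx=3.5,fy=3.3,interpolation=cv2.INTER_CUBIC))
E
```

```text
t 7.38 pos [0.4053 0.101  0.1324] rot [-3.142 -0.     0.155] box [-0.1063 -0.0006] F [ 0.57  0.07 -1.29] w 0.0004
cover 0.89 [89.0, 141.7, 152.7, 186.0] [-0.06   0.366  0.075  0.08 ]
cover 0.86 [295.6, 137.8, 355.0, 181.6] [ 0.268 -0.009  0.074  0.08 ]
cover 0.6 [254.9, 158.3, 292.1, 219.4] [ 0.069 -0.011  0.137  0.193]
cover 0.58 [359.8, 287.3, 433.6, 356.3] [ 0.017 -0.361  0.075  0.081]
reset_button 0.4 [239.5, 231.6, 251.5, 243.8] [-0.013 -0.009  0.056  0.062]
latch_block 0.9 [251.1, 154.9, 291.2, 222.4] [ 0.069 -0.009  0.135  0.193]
latch_block 0.88 [89.3, 142.9, 150.1, 184.2] [-0.059  0.365  0.075  0.08 ]
latch_block 0.8 [360.2, 285.8, 431.8, 358.1] [ 0.017 -0.361  0.075  0.081]
latch_block 0.72 [302.2, 138.6, 355.3, 181.4] [ 0.268 -0.01   0.074  0.08 ]
```

View pics/side6z.png

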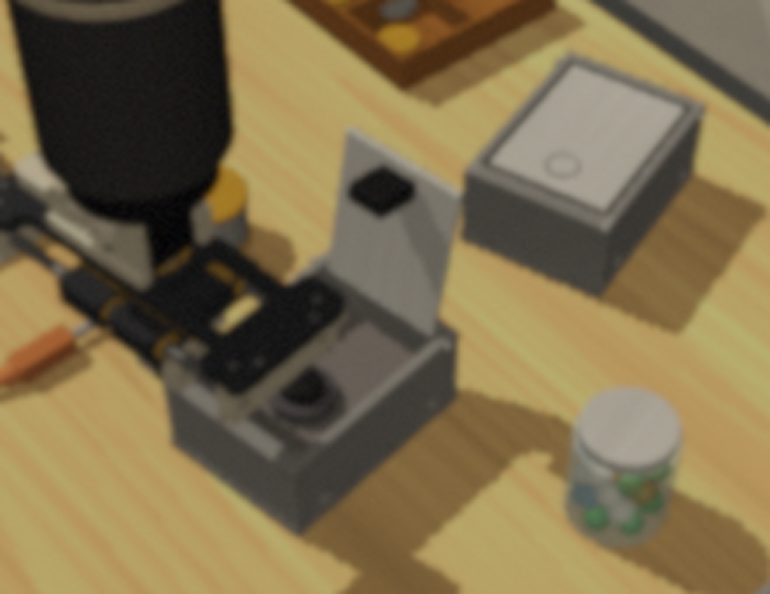

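Emit:
apply_moves:
  moves:
    - [-1,0.03,0.0015,0,0]
    - [-1,0.03,0,0,0]
    - [-1,0.022,0,0.01,0]
    - [-1,0.01,0,0.025,0]
    - [-1,0,0,0.025,0]
    - [-1,0,0,0.025,0]
    - [-1,0,0,0,0]
    - [-1,0,0,0,0]
    - [-1,0,0,0,0]

```text
t: 8.28
eef_pos: [0.4971, 0.1141, 0.0485]
ee_rot: [3.142, -0.001, 0.156]
force: [0.9, -0.6, 0.5]
width: 0.0005
```

```bash
python3 - <<'E'
from h import *
f=eyes.grab_frame("side"); st()
b=f["color"][...,::-1].copy()
cv2.imwrite("pics/side7z.png",cv2.resize(b[120:300,160:380],None,fx=3.5,fy=3.3,interpolation=cv2.INTER_CUBIC))
E
```

```text
t 8.33 pos [0.4974 0.1144 0.049 ] rot [-3.141e+00 -2.000e-03  1.560e-01] box [-0.0132 -0.0016] F [-0.42  0.04 -0.36] w 0.0003
```

View pics/side7z.png

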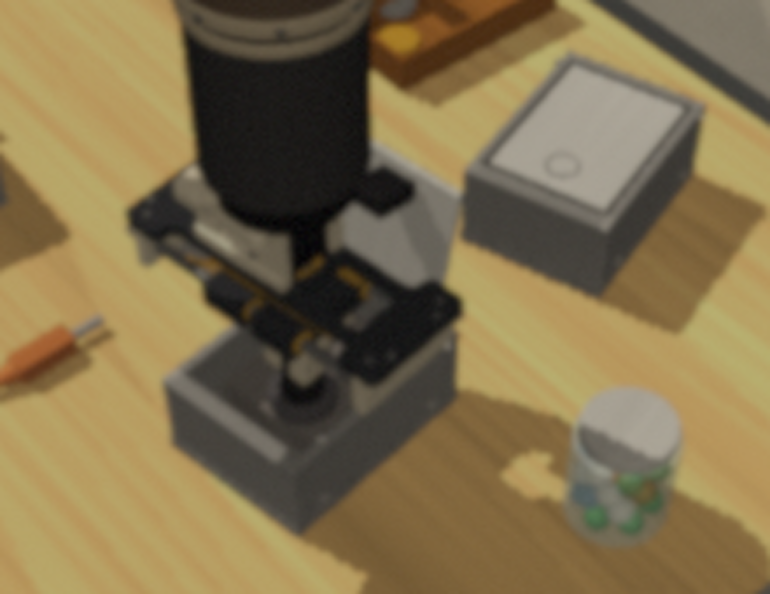

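Emit:
apply_moves:
  moves:
    - [-1,0,0,0.005,0]
    - [-1,0,0,0.005,0]
    - [-1,0,0,0.005,0]
    - [-1,0,0,0.003,0]
    - [-1,0,0,0,0]
    - [-1,0,0,0,0]

```text
t: 8.83
eef_pos: [0.4962, 0.1137, 0.0293]
ee_rot: [3.141, 0.0, 0.155]
force: [-1.3, -0.2, 1.0]
width: 0.0007
```

Emit:
apply_moves:
  moves:
    - [-1,0,0,0.002,0]
    - [-1,0,0,0.002,0]
    - [-1,0,0,0,0]

```text
t: 9.08
eef_pos: [0.4964, 0.1137, 0.0253]
ee_rot: [3.142, -0.0, 0.155]
force: [-0.2, 0.7, 4.2]
width: 0.0004
```

Emit:
apply_moves:
  moves:
    - [-1,0,0,0.001,0]
    - [-1,0,0,0.001,0]
    - [-1,0,0,0,0]
    - [-1,0,0,0,0]

```text
t: 9.42
eef_pos: [0.4964, 0.1138, 0.0238]
ee_rot: [3.142, -0.0, 0.155]
force: [-4.2, -0.0, 9.3]
width: 0.0006
```

Emit:
apply_moves:
  moves:
    - [-1,0,0,0.001,0]
    - [-1,0,0,0,0]
    - [-1,0,0,0,0]

```text
t: 9.67
eef_pos: [0.4965, 0.1138, 0.0236]
ee_rot: [3.141, -0.001, 0.156]
force: [-7.8, -0.1, 18.1]
width: 0.0003
```

```bash
python3 - <<'E'
from h import *
f=eyes.grab_frame("side"); st()
b=f["color"][...,::-1].copy()
cv2.imwrite("pics/side8z.png",cv2.resize(b[120:300,160:380],None,fx=3.5,fy=3.3,interpolation=cv2.INTER_CUBIC))
E
```

```text
t 9.72 pos [0.4965 0.1137 0.0236] rot [ 3.142e+00 -1.000e-03  1.560e-01] box [-0.0142 -0.0021] F [-7.37 -1.02 17.8 ] w 0.0006
```

View pics/side8z.png

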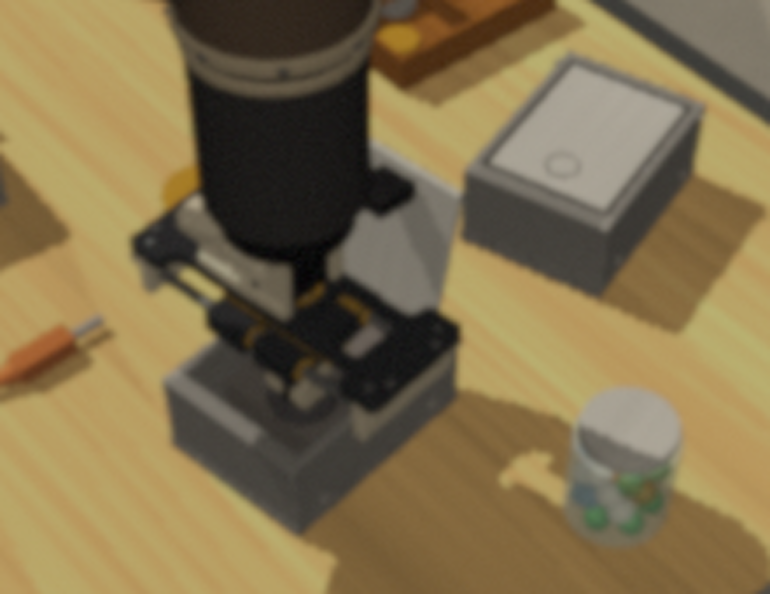

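Emit:
apply_moves:
  moves:
    - [-1,0,0,-0.012,0]
    - [-1,0,0,-0.025,0]
    - [-1,0,0,-0.035,0]
    - [-1,0,0,-0.035,0]
    - [-1,0,0,-0.035,0]
    - [-1,0,0,-0.035,0]
    - [-1,0,0,0,0]
    - [-1,0,0,0,0]

```text
t: 10.38
eef_pos: [0.4976, 0.1145, 0.2015]
ee_rot: [-3.139, -0.005, 0.155]
force: [-0.4, -0.4, -0.3]
width: 0.0006
```

```bash
python3 - <<'E'
from h import *
f=eyes.grab_frame("side"); st()
for d in outline_of("reset_button",f):
    P=cloud(f); q=P[d["region"]]; q=q[~np.isnan(q[:,0])]
    r=q[:,:2]-BO; c,s=np.cos(YAW),np.sin(YAW)
    print(round(d["score"],2),d["extent"],np.round([np.median(c*r[:,0]+s*r[:,1]),np.median(-s*r[:,0]+c*r[:,1]),np.median(q[:,2]),q[:,2].max()],3))
b=f["color"][...,::-1].copy()
cv2.imwrite("pics/side9z.png",cv2.resize(b[120:300,160:380],None,fx=3.5,fy=3.3,interpolation=cv2.INTER_CUBIC))
E
```

```text
t 10.43 pos [0.4965 0.1139 0.1996] rot [-3.141e+00 -1.000e-03  1.550e-01] box [-0.0142 -0.0019] F [ 0.34  0.21 -1.01] w 0.0006
```

View pics/side9z.png

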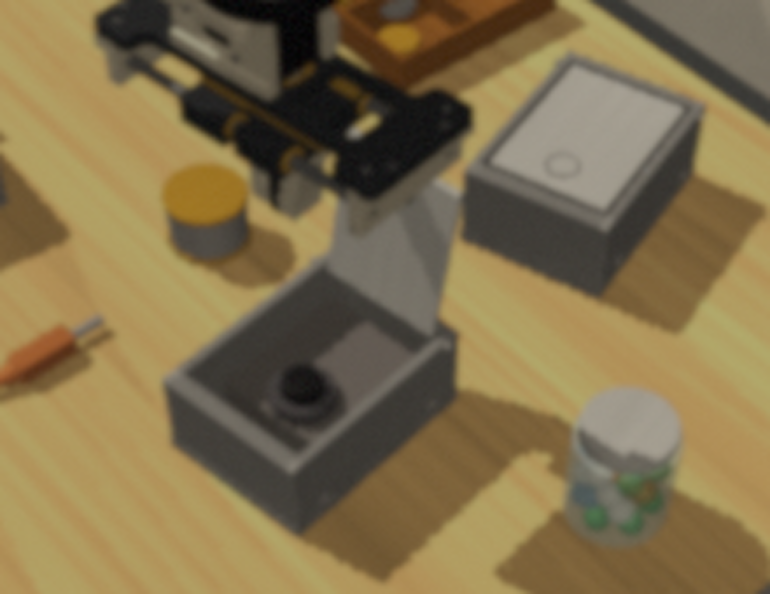

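Emit:
apply_moves:
  moves:
    - [-1,0.034,0,0,0]
    - [-1,0.034,0,0,0]
    - [-1,0.034,0,0,0]
    - [-1,0.032,0,0,0]
    - [-1,0,0,0.01,0]
    - [-1,0,0,0.025,0]
    - [-1,0,0,0.025,0]
    - [-1,0,0,0.02,0]
    - [-1,0,0,0,0]
    - [-1,0,0,0,0]

```text
t: 11.32
eef_pos: [0.6276, 0.1337, 0.1171]
ee_rot: [3.14, 0.005, 0.155]
force: [0.5, 0.4, 0.7]
width: 0.0002
```

```bash
python3 - <<'E'
from h import *
f=eyes.grab_frame("side"); st()
b=f["color"][...,::-1].copy()
cv2.imwrite("pics/side10z.png",cv2.resize(b[100:300,160:380],None,fx=3.3,fy=3,interpolation=cv2.INTER_CUBIC))
E
```

```text
t 11.37 pos [0.6287 0.1342 0.119 ] rot [3.141e+00 1.000e-03 1.550e-01] box [ 0.1196 -0.0023] F [0.42 0.5  0.86] w 0.0006
```

View pics/side10z.png

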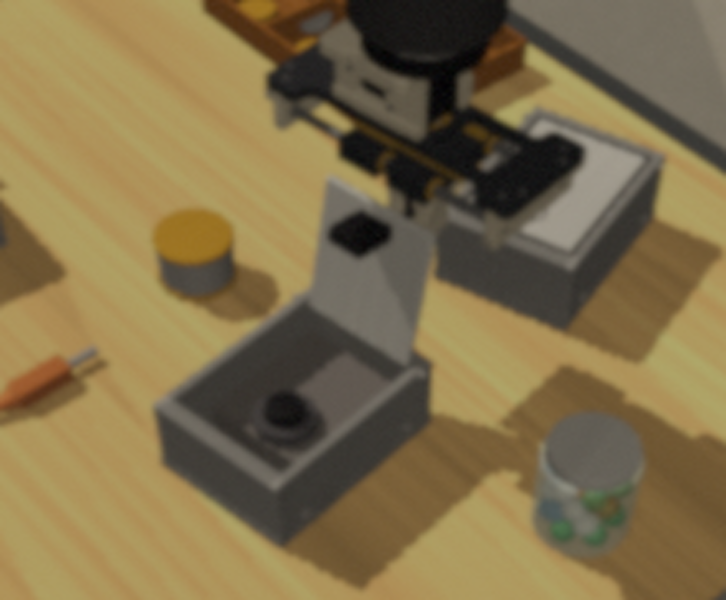

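Emit:
apply_moves:
  moves:
    - [-1,-0.015,0,0,0]
    - [-1,-0.01,0,0,0]
    - [-1,-0.008,0,0,0]
    - [-1,-0.008,0,0,0]
    - [-1,-0.008,0,0,0]
    - [-1,-0.008,0,0,0]
    - [-1,-0.008,0,0,0]
    - [-1,-0.008,0,0,0]
    - [-1,0,0,0,0]
    - [-1,0,0,0,0]

```text
t: 12.2
eef_pos: [0.5561, 0.1231, 0.1196]
ee_rot: [3.142, 0.0, 0.156]
force: [0.9, 1.0, 1.8]
width: 0.0007
```

```bash
python3 - <<'E'
from h import *
f=eyes.grab_frame("side"); st()
b=f["color"][...,::-1].copy()
cv2.imwrite("pics/side11z.png",cv2.resize(b[100:300,160:380],None,fx=3.3,fy=3,interpolation=cv2.INTER_CUBIC))
E
```

```text
t 12.25 pos [0.5565 0.1232 0.1196] rot [3.141 0.    0.156] box [ 0.0466 -0.002 ] F [1.69 0.4  1.07] w 0.0003
```

View pics/side11z.png

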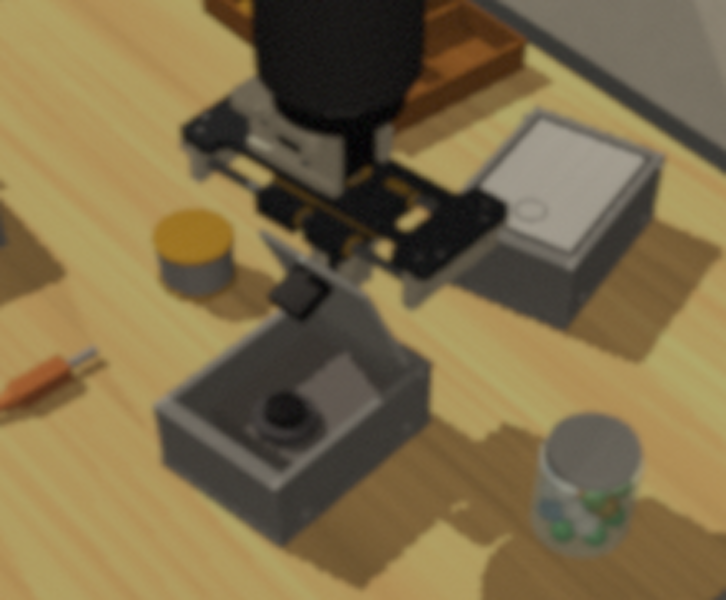

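Emit:
apply_moves:
  moves:
    - [-1,-0.01,0,0,0]
    - [-1,-0.01,0,0,0]
    - [-1,-0.01,0,0.001,0]
    - [-1,-0.01,0,0.003,0]
    - [-1,-0.009,0,0.005,0]
    - [-1,-0.009,0,0.007,0]
    - [-1,-0.007,0,0.008,0]
    - [-1,-0.006,0,0.009,0]
    - [-1,-0.005,0,0.01,0]
    - [-1,-0.004,0,0.01,0]
    - [-1,0,0,0,0]

```text
t: 13.17
eef_pos: [0.4753, 0.1099, 0.0643]
ee_rot: [3.141, 0.004, 0.155]
force: [0.9, 1.2, 2.2]
width: 0.0004
```

```bash
python3 - <<'E'
from h import *
f=eyes.grab_frame("side"); st()
b=f["color"][...,::-1].copy()
cv2.imwrite("pics/side12z.png",cv2.resize(b[100:300,160:380],None,fx=3.3,fy=3,interpolation=cv2.INTER_CUBIC))
E
```

```text
t 13.22 pos [0.4757 0.11   0.0651] rot [3.14  0.004 0.155] box [-0.0354 -0.0026] F [-0.66 -0.03  2.53] w 0.0005
```

View pics/side12z.png

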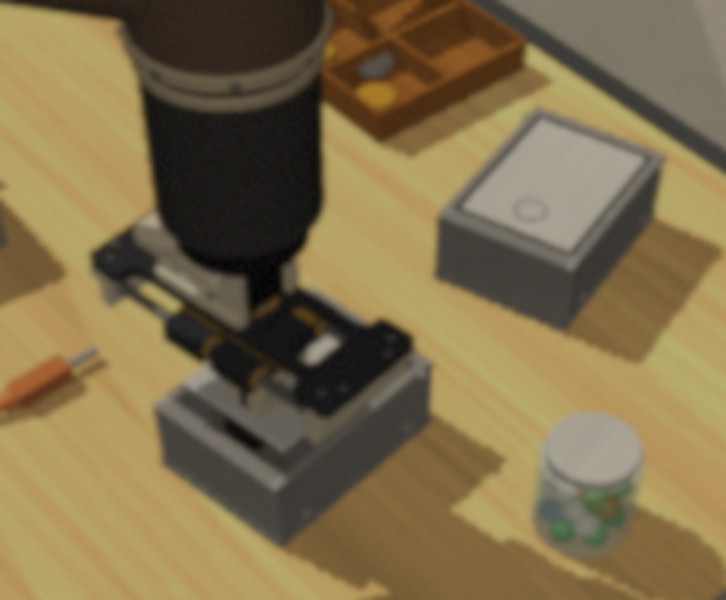

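Cover is nearly down at x = -35. I'll press down to flush (reported z ≈ 0.047), then to the stop.

Emit:
apply_moves:
  moves:
    - [-1,0,0,0.006,0]
    - [-1,0,0,0.006,0]
    - [-1,0,0,0.005,0]
    - [-1,0,0,0.003,0]
    - [-1,0,0,0.002,0]
    - [-1,0,0,0,0]
    - [-1,0,0,0,0]

```text
t: 13.8
eef_pos: [0.4774, 0.1105, 0.0443]
ee_rot: [3.141, 0.001, 0.155]
force: [-2.7, -1.0, 3.6]
width: 0.0006
```

Emit:
apply_moves:
  moves:
    - [-1,-0.001,0,0.003,0]
    - [-1,0,0,0.002,0]
    - [-1,0,0,0,0]
    - [-1,0,0,0,0]

```text
t: 14.13
eef_pos: [0.4775, 0.1109, 0.0397]
ee_rot: [-3.141, -0.001, 0.155]
force: [2.1, -3.0, 3.3]
width: 0.0003
```

Emit:
apply_moves:
  moves:
    - [-1,0,0,0.001,0]
    - [-1,0,0,0.001,0]
    - [-1,0,0,0,0]
    - [-1,0,0,0,0]

```text
t: 14.47
eef_pos: [0.4777, 0.111, 0.0386]
ee_rot: [-3.141, -0.002, 0.156]
force: [-1.0, -3.8, 14.7]
width: 0.0001
```

Emit:
apply_moves:
  moves:
    - [-1,0,0,0,0]
    - [-1,0,0,-0.006,0]
    - [-1,0,0,-0.015,0]
    - [-1,0,0,-0.03,0]
    - [-1,-0.02,0,-0.03,0]
    - [-1,-0.03,0,-0.03,0]
    - [-1,-0.02,0,0,0]
    - [-1,0,0,0,0]
    - [-1,0,0,0,0]
    - [-1,0,0,0,0]
    - [-1,0,0,0,0]
    - [-1,0,0,0,0]

```text
t: 15.47
eef_pos: [0.4082, 0.1, 0.1472]
ee_rot: [3.141, 0.001, 0.155]
force: [0.1, -0.1, 0.4]
width: 0.0004
```

```bash
python3 - <<'E'
from h import *
f=eyes.grab_frame("side"); st(); P=cloud(f)
c,s=np.cos(YAW),np.sin(YAW)
d=P[...,:2]-BO; B=np.stack([c*d[...,0]+s*d[...,1],-s*d[...,0]+c*d[...,1],P[...,2]],-1)*1000
for x0 in range(-50,60,20):
    m=(abs(B[...,0]-x0-5)<8)&(abs(B[...,1])<38)&(B[...,2]<110)&(B[...,2]>30); print(x0+5,m.sum(),np.median(B[m][:,2]) if m.any() else None)
b=f["color"][...,::-1].copy()
cv2.imwrite("pics/side13z.png",cv2.resize(b[100:300,160:380],None,fx=3.3,fy=3,interpolation=cv2.INTER_CUBIC))
E
```

```text
t 15.52 pos [0.4082 0.0999 0.1472] rot [3.141e+00 1.000e-03 1.550e-01] box [-0.1036 -0.0021] F [-0.62 -0.64  0.08] w 0.0003
-45 150 74.2597447817589
-25 117 74.49048143766002
-5 113 74.44397069604425
15 111 74.27607637891931
35 118 73.95798276777371
55 119 74.10383844075086
```

View pics/side13z.png

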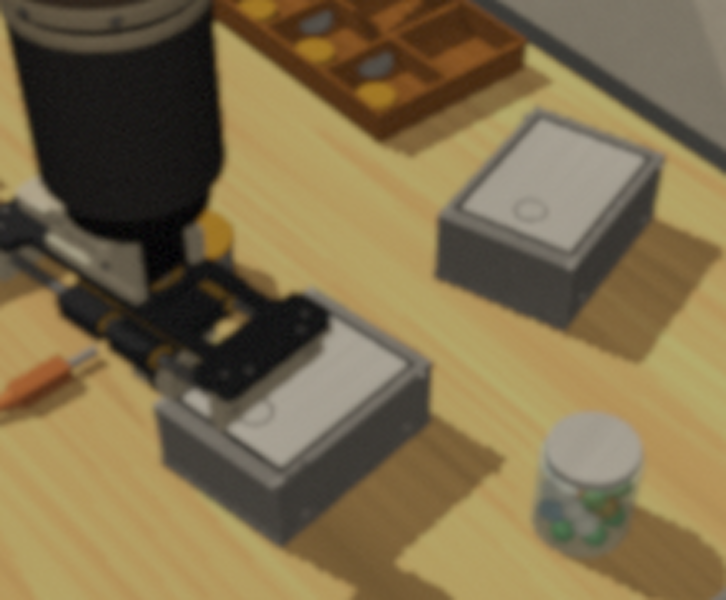

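Cover is flush along its length (74–74.5 mm) over a second after release. One final check after a wait, then hand in.

Emit:
apply_moves:
  moves:
    - [-1,0,0,-0.02,0]
    - [-1,0,0,-0.02,0]
    - [-1,0,0,0,0]
    - [-1,0,0,0,0]
    - [-1,0,0,0,0]
    - [-1,0,0,0,0]
    - [-1,0,0,0,0]
    - [-1,0,0,0,0]
    - [-1,0,0,0,0]

```text
t: 16.27
eef_pos: [0.4078, 0.0998, 0.1875]
ee_rot: [3.141, 0.001, 0.155]
force: [0.4, -0.3, 0.7]
width: 0.0006
```

```bash
python3 - <<'E'
from h import *
f=eyes.grab_frame("side"); st(); P=cloud(f)
c,s=np.cos(YAW),np.sin(YAW)
d=P[...,:2]-BO; B=np.stack([c*d[...,0]+s*d[...,1],-s*d[...,0]+c*d[...,1],P[...,2]],-1)*1000
for x0 in(-45,0,45):
    m=(abs(B[...,0]-x0)<8)&(abs(B[...,1])<38)&(B[...,2]<110)&(B[...,2]>30); print(x0,m.sum(),np.median(B[m][:,2]))
for l in("marble_jar","solder_bit","feeler_fan","toy_drum"):
    for d in outline_of(l,f)[:1]:
        q=P[d["region"]]; print(l,round(d["score"],2),np.nanmedian(q,0).round(3))
print(job.job_done())
E
```

```text
t 16.32 pos [0.4079 0.0998 0.1876] rot [3.141 0.    0.155] box [-0.1039 -0.0021] F [-0.08 -0.17 -0.58] w 0.0002
-45 250 74.37325889603298
0 195 74.17332756221218
45 179 74.30486213098308
marble_jar 0.83 [ 0.596 -0.067  0.079]
solder_bit 0.56 [0.403 0.265 0.014]
feeler_fan 0.88 [ 0.436 -0.076  0.004]
the job is handed in; nothing more can be done
None
```

I did the job on the grey box nearest the base (at about x 0.51, y 0.12 m) and handed it in at about 16.3 s.

1. **Pop open:** I pressed the cover to its firm stop (about 17 N) and let go. It swung fully open.
2. **Reset button:** I pressed the button about 6 mm to its stop (about 18 N) and released it. The picture showed it back up.
3. **Close and latch:** I pushed the cover over from behind, pressed it to the stop (about 15 N) and released it. It has stayed down.

**Last checks:** The cover measured flush along its length (74.2–74.4 mm against the rim at 75 mm), about 1.5 s after release. The arm is clear and the force is near zero. The jar, soldering bit and feeler gauge had not moved.

**What failed or disagreed:**
- The detector did not report the toy drum in the last picture. The gripper partly hid it in the late pictures, but it showed standing where it was and the arm never came near it.
- With the gripper shut, the real fingertips sat about 28 mm higher than the reported tool point. The depth picture and the contact forces agreed on this, so I corrected for it in all later moves.

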